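# Draw the telescoping foot-check mirror to its second stop and hold it

## Task

The telescoping foot-check mirror lies pushed together in its wooden one-hand rest: squeeze the round button on the side of its grey handle, keep it pressed and pull the handle straight back along the stick, past the first stop to the second, so that both tubes are fully out while the fork still holds the neck. Then lift the mirror up out of the rest and finish holding it level in the air by the handle, fully extended and a hand's breadth above the rest. Let the mirror head touch nothing, and leave the things around it where they are.

Things in the scene. Friction and masses are not known exactly. Their poses are not given: they have to be found in the camera images.
- handle: Grey handle of the loose mirror stick, to grip: flat-sided bar 150 mm long (x), 28 wide (y), 26 high (z). Origin on the stick's axis at the middle of the button, 65 from the butt end, 85 from the front end. x runs along the stick to the mirror, z up, button in the -y side. Seated, the axis is 62 above the table. Whole tool 0.23 kg, centre of mass about 65 ahead of the origin, 120 drawn out.
- button (a joint): Press of the round white spring button (18 mm across) in the handle's -y side: 0 out (4.5 mm proud), 0.0045 flush; 3 N to start, 7 N flush. Pressed over 3 mm it frees both tubes; while it is out they are locked. It must stay pressed all through the pull: gripping across the 28 mm width (closing along the handle's y, at its origin) presses it with one finger.
- button_face (a point): Middle of the outer face of the button, 18.5 mm from the stick's axis when out.
- tip_tube (a joint): How far the thin aluminium tube (11 mm across), which carries the mirror, is out of the thick one: 0 pushed in, 0.070 at its stop (m). With only 2 N of friction it comes out first when the handle is pulled: its end is the first stop.
- mid_tube (a joint): How far the thick aluminium tube (16 mm across) is out of the handle: 0 pushed in, 0.070 at its stop (m). 4 N of friction, so it comes out second; its end is the second stop. The handle has then moved back 140 mm plus the few mm of play of the neck in the fork. Held level, the tubes' friction keeps them out.
- mirror: Flat round mirror head, 100 mm across and 9 mm thick, overhanging the rest. Origin at its stiff swivel knuckle on the stick's axis, 146 mm ahead of the handle's origin pushed together, 286 mm drawn out; the disc's centre is 46 mm farther along its x. Its face (z) is set somewhere within 17 degrees of up, edge raised or lowered; the swivel is no part of the job.
- mirror_center (a point): Centre of the round mirror head, about 192 mm ahead of the handle's origin pushed together and 332 mm drawn out.
- neck (a point): Middle of the dark neck boss on the thin tube, 26 mm across, 12 mm long, on the stick's axis 123 mm ahead of the handle's origin when pushed together. It lies just beyond the fork and cannot pass it, so the fork holds the neck back (2 to 7 mm of play) when the handle is pulled.
- rack: Fixed wooden one-hand rest: board 185 x 90 mm, 12 mm thick, from x = -60 to 125 mm. Origin on the table below the button of the seated tool; x along the stick to the mirror, z up. At x = 45 to 61 mm a saddle (floor at 49 mm, cheeks 49 mm wide over all, 66 mm high) carries the front of the handle.
- fork (a point): Middle of the slot floor of the rest's fork, 56 mm above the table: an 8 mm thick wooden plate across the stick, 46 mm wide, top 80 mm above the table, with a 16 mm wide slot open at the top in which the thin tube lies.
- organizer: Bystander: clear acrylic seven-day pill organizer, 170 x 38 x 25 mm, beside the rest. Origin at the centre of its underside.
- coaster: Bystander: round wooden coaster, 96 mm across, 9 mm thick. Origin at the centre of its underside.
- flashlight: Bystander: silver aluminium flashlight with a sliding switch, lying down, 131 mm long and 32 mm high. Origin at its middle on the table.
- carousel: Bystander: fixed turntable spice carousel, 190 mm across and 153 mm high, with five empty amber pill bottles. Origin at the centre of its underside.
Things that resemble listed ones, but are neither listed nor needed, are in the scene too. Several things look just like the rack: the one meant starts farthest to the robot's left.

How it is judged (in metres and radians):
On the way, in this order (a step that is already met when the one before it is completed fails the run):
1. the button is squeezed in while the stick is still pushed together in its rest (value of joint button above 0.003 m and value of joint each of tip_tube, mid_tube below 0.008 m and contact force between the fingers and handle above 3 N), for 0.1 s.
2. with the neck in the fork, the handle is pulled back to the first stop: one of the two tubes fully out (value of joint any of tip_tube, mid_tube above 0.066 m and z of mirror_center in the frame of rack below 0.085 m), for 0.1 s.
3. with the neck still in the fork, the handle is pulled on to the second stop: both tubes fully out (value of joint each of tip_tube, mid_tube above 0.066 m and z of mirror_center in the frame of rack below 0.085 m), for 0.1 s.
At the end, for the whole second after the job is handed in: The gripper holds the handle (finger force over 5 N) with the stick at rest in the air: both tubes out to within 5 mm of their stops, handle over 120 mm and mirror centre over 110 mm above the table (in the rest they are at 62 mm), handle within 15 degrees of level, nothing touching the rest (value of joint each of tip_tube, mid_tube above 0.065 m and height (world z) of handle above 0.12 m and height (world z) of mirror_center above 0.11 m and angle between handle's own z axis and vertical below 0.26 rad and contact force between the fingers and handle above 5 N and contact force between handle and rack below 0.1 N and linear speed of handle below 0.03 m/s and linear speed of mirror below 0.05 m/s); the arm keeps its last pose, push and grip.
It fails at once if the mirror head touched or struck something (contact force between mirror and anything else above 0.5 N).
It fails at once if the pill organizer was pushed away (distance of organizer from where it was at the start of the episode above 0.012 m).
It fails at once if the coaster was pushed away (distance of coaster from where it was at the start of the episode above 0.012 m).
It fails at once if the flashlight was pushed away (distance of flashlight from where it was at the start of the episode above 0.012 m).
It fails at once if the carousel was struck (contact force between any of the arm, the fingers, handle and carousel above 2 N).
It also fails if it takes over 35 s, if anything falls off the work surface, if the arm or the gripper's body presses on something with over 40 N, if the wrist force passes 120 N, or if a joint passes its speed limit or range.

## Robot

A 7-joint arm with a two-finger parallel gripper is mounted at the origin on the work surface. World frame = base frame: x ahead of the robot, y to its left, z up, the work surface at z = 0. Lengths are in m, angles in degrees, forces in N, time in s.
With the tool pointing down it reaches from about 0.425 to 0.875 m from the base axis. Payload 4.7 kg.
Tool frame: the origin (TCP) lies at the very end of the fingers, on their centre line; the grasp point (between the pads) lies 19 mm behind it; z points along the fingers, y is the line along which they close (so a half turn about z gives the same grasp; the last joint's range is limited). The gripper opens to 87 mm and grips with 3 to 60 N. Pads are 19 mm wide; open, the fingers measure 117 mm over their backs; the gripper's body (75 mm by 190 mm) begins 51 mm behind the grasp point.
Start: joints at [-70.583, 18.392, -4.016, 83.108, 1.295, 78.541, -3.26], TCP at [0.207, 0.616, 0.186] pointing down, gripper open.
Joint ranges: [-163.93, 163.93], [-17.29, 119.83], [-79.2, 71.16], [3.27, 140.29], [-89.18, 269.18], [5.43, 117.66], [-154.24, 154.24]. Speed limits (degrees/s): [147.25, 147.25, 180, 180, 180, 180, 180].

## Interface

Orientations are given as [roll, pitch, yaw] about the fixed x, y, z axes, in that order (R = Rz(yaw) Ry(pitch) Rx(roll)).
In Python, from cell import get_obs, read_camera, sign_off, silhouettes gives the robot as it stands.
- The arm moves only by the tool play_rows, never from a script. Its argument "steps" is a list that holds one entry, the list of rows, each a list of 7 numbers: the shift along the tool's x, y, z in m, then the turn, a rotation vector about the tool's x, y, z in rad, then the finger opening in m, from 0 to 0.087. A call has 1 to 12 rows; each row shifts and turns the commanded pose from where the row before left it, along the tool's axes as they then stand; what a row does not reach is not made up. A row lasts 1/10 s, in which the tool goes at most 50 mm and 8.59 degrees, less where a joint would pass 70% of its speed; a pose out of reach is approached as far as the arm can. A call is refused whole if a number of a shift passes 0.05 or a number of a turn 0.15, either way. A call with a gripper value outside its range is refused whole. The fingers move at their own pace and stop on an object; "force" is the grip in N (left out, the last holds). Time passes only in rows, so rows that do not move let the fingers close. It gives the time, the measured TCP pose, the force, the opening and the grip force at its end, in the units of the state.
- get_obs(): the state, without advancing time (a new reading comes with each control period).
- read_camera(name): name is "scene" or "top"; returns a dict with "frame" (420x560x3 uint8, red, green, blue), "intrinsics" (3x3 intrinsics, pixels), "view" (4x4, takes a point from world to camera coordinates). Camera axes: x right, y up, looking along -z (the intrinsics and any distortion apply to the point x, -y, -z); pixel columns grow to the right and rows downward; lengths in m; the calibration is good to about 2 mm. A picture is of the moment at which its call begins. There is no depth.
- sign_off(): hands the job in; it is judged then, once.
Trained networks look in the newest picture that a camera, given by its name, has taken for a name from the list of things; names that differ only in an ending like _2 or _b are one class to them, and where a whole thing is asked for, a point or a joint stands for the part that bears it (a point fixed in the world has none). Each returns a list of dicts, best first, with "p" (0 to 1); they miss things now and then, are a little off and sometimes report something else, mostly with a low value. They report only what shows in the picture. A call takes as long as a camera call. They do not tell look-alikes from the thing itself.
- silhouettes(camera, name): "pixels" (420x560 bool, what is visible of it) and "extent" ([left, top, right, bottom] in pixels, round what is visible of it).
The state is a dict: "time_s": time; "qpos": joint angles; "joint_velocities": joint speeds; "effort": joint torques, N m; "tool_pos": TCP position; "tool_rot": TCP orientation; "force": force on the tool from outside, world axes, zero at the start; "wrist_torque": the same for the moment, N m; "grip_width": finger opening in m; "grasp_force": force on a finger pad.
Only numpy, scipy, OpenCV 4.12 (cv2) and the standard library are available. Lean on these libraries where they do the work, as an engineer would, in place of code of your own. Each camera call takes 0.05 s, during which the arm holds its last target. There are 200 camera calls.

## Working session

There is one attempt and no reset: what is moved stays moved. The work goes in short steps, Python scripts to look and compute and a tool call to move; the robot and the scene stay as the last step left them, time stands still between calls to the robot, and variables do not carry over. Pictures are saved under pics/ and viewed, at most 10 in all, crops included, and the job is handed in when it is done.

Besides the shell and the picture viewer there is one more tool, called after "Request:" as name(argument=value, ...) on one line, values as JSON. play_rows: Moves the arm, as the interface text tells. Its arguments: {"type":"object","properties":{"steps":{"type":"array","items":{"type":"array","items":{"type":"array","items":{"type":"number"}}}},"force":{"type":"number"}},"required":["steps"]}

```bash
mkdir -p pics; cat > h.py <<'E'
import numpy as np, cv2
from cell import get_obs, read_camera, sign_off, silhouettes
def ray(c,u,v):
    K=np.array(c['intrinsics']);V=np.array(c['view']);d=np.linalg.inv(K)@[u,v,1];d=d*[1,-1,-1]
    R=V[:3,:3];o=-R.T@V[:3,3];return o,R.T@d
def onz(c,u,v,z):
    o,d=ray(c,u,v);return o+d*(z-o[2])/d[2]
def proj(c,p):
    V=np.array(c['view']);q=V[:3,:3]@np.array(p)+V[:3,3];q=np.array(c['intrinsics'])@(q*[1,-1,-1]);return q[:2]/q[2]
E
python3 - <<'E'
from h import *
ims=[]
for n in ['scene','top']:
    c=read_camera(n);cv2.imwrite(f'pics/{n}0.png',cv2.cvtColor(np.array(c['frame']),cv2.COLOR_RGB2BGR))
    o,_=ray(c,280,210);print(n,o,c['intrinsics'][0][0])
    for t,z in [('handle',.062),('mirror',.062),('rack',.012),('button',.062),('neck',.062),('organizer',.012),('coaster',.005),('flashlight',.016),('carousel',.08)]:
        for s in silhouettes(n,t):
            if s['p']<.2: continue
            m=np.array(s['pixels']);(cx,cy),(w,h),a=cv2.minAreaRect(np.argwhere(m)[:,::-1].astype(np.float32))
            ys,xs=np.nonzero(m)
            print(t,round(s['p'],2),s['extent'],m.sum(),'c',np.round([xs.mean(),ys.mean()]),onz(c,xs.mean(),ys.mean(),z).round(3),'rect',np.round([cx,cy,w,h,a]))
E
```

```text
scene [ 1.25051865 -0.52796962  0.89586708] 440.98651779147013
handle 0.72 [315.0, 192.1, 423.5, 220.7] 1474 c [374. 208.] [0.605 0.082 0.062] rect [366. 206.  26. 111.  88.]
mirror 0.76 [386.2, 187.9, 421.6, 215.7] 768 c [404. 204.] [0.63  0.164 0.062] rect [404. 204.  25.  35.  90.]
rack 0.93 [186.5, 159.5, 253.8, 195.9] 1526 c [218. 183.] [ 0.257 -0.235  0.012] rect [217. 178.  64.  34.   1.]
rack 0.92 [254.1, 268.6, 337.7, 312.4] 2668 c [295. 295.] [ 0.723 -0.224  0.012] rect [294. 291.  43.  79.  83.]
rack 0.84 [103.5, 189.2, 167.4, 235.6] 1710 c [137. 216.] [ 0.285 -0.493  0.012] rect [134. 212.  35.  71.  79.]
rack 0.82 [308.3, 200.9, 379.0, 246.3] 1393 c [346. 228.] [0.595 0.005 0.012] rect [346. 226.  32.  68.  72.]
neck 0.96 [379.9, 192.6, 423.9, 215.9] 828 c [401. 204.] [0.629 0.156 0.062] rect [400. 203.  43.  26.  16.]
neck 0.45 [243.2, 191.3, 291.0, 217.8] 451 c [270. 204.] [ 0.46  -0.16   0.062] rect [269. 204.  12.  46.  68.]
organizer 0.7 [342.3, 243.9, 407.4, 283.1] 1228 c [376. 262.] [0.732 0.006 0.012] rect [376. 262.  19.  67.  72.]
coaster 0.59 [321.5, 179.2, 35
[... 1712 characters left out ...]
 75.]
organizer 0.59 [202.7, 107.2, 270.9, 131.5] 1026 c [236. 119.] [0.733 0.008 0.012] rect [237. 119.  65.  16.   7.]
coaster 0.91 [192.4, 205.2, 228.2, 241.3] 1019 c [210. 225.] [0.443 0.069 0.005] rect [210. 224.  35.  34.  90.]
flashlight 0.76 [262.9, 230.6, 310.6, 241.4] 476 c [287. 237.] [ 0.415 -0.139  0.016] rect [288. 238.  11.  48.  90.]
flashlight 0.23 [154.0, 129.8, 206.5, 169.7] 1286 c [177. 151.] [0.638 0.165 0.016] rect [178. 155.  50.  37.  49.]
carousel 0.84 [382.7, 125.6, 457.4, 203.1] 4138 c [423. 164.] [ 0.611 -0.482  0.08 ] rect [423. 164.  71.  72.  63.]
carousel 0.34 [265.6, 231.8, 310.1, 239.4] 431 c [287. 238.] [ 0.413 -0.139  0.08 ] rect [288. 238.  10.  48.  90.]
```

View pics/scene0.png

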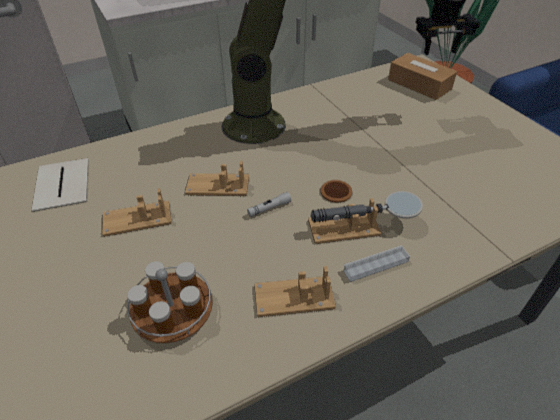

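View pics/top0.png

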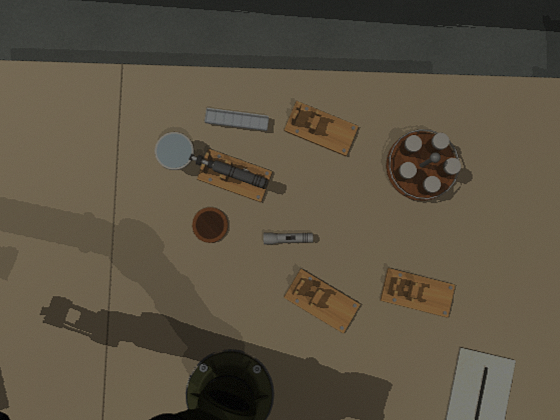

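```bash
python3 - <<'E'
import cv2
from h import *
t=cv2.imread('pics/top0.png')[125:210,150:280];cv2.imwrite('pics/topc.png',cv2.convertScaleAbs(cv2.resize(t,None,fx=6,fy=6,interpolation=cv2.INTER_CUBIC),alpha=1.6))
t=cv2.imread('pics/scene0.png')[180:250,300:430];cv2.imwrite('pics/scenec.png',cv2.convertScaleAbs(cv2.resize(t,None,fx=6,fy=6,interpolation=cv2.INTER_CUBIC),alpha=1.4))
print(get_obs()['tool_rot'])
E
```

```text
[1.79991466e+02 1.58818029e-03 1.61391414e+02]
```

View pics/topc.png

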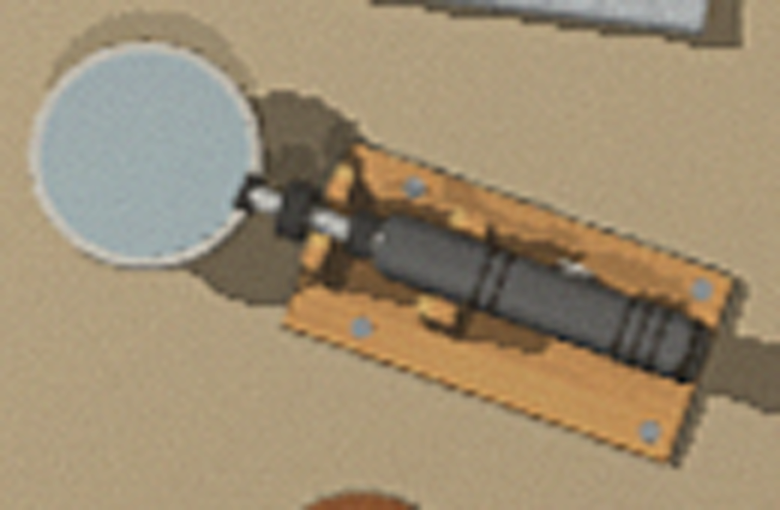

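View pics/scenec.png

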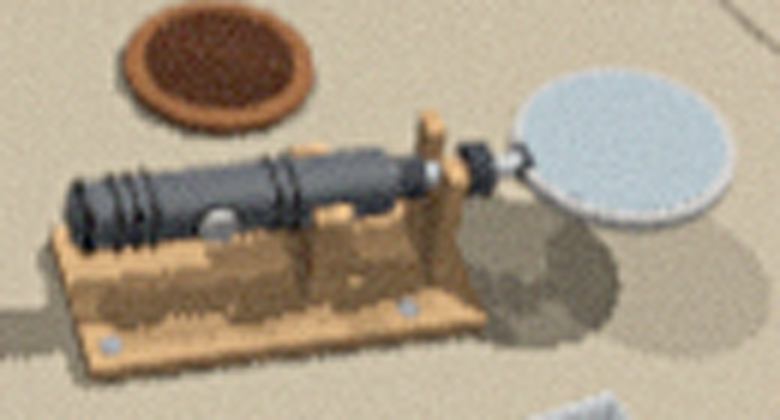

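```bash
python3 - <<'E'
from h import *
from scipy.optimize import least_squares
C={n:read_camera(n) for n in ['top','scene']}
off={'top':(150,125),'scene':(300,180)}
P=[('top',365,143,(.125,-.045,.012)),('top',742,275,(-.06,-.045,.012)),('top',675,465,(-.06,.045,.012)),('top',283,325,(.125,.045,.012)),
('top',297,210,(.123,0,.062)),('top',575,267,(0,-.0175,.062)),('top',147,155,(.192,0,.062)),('top',702,356,(-.065,0,.066)),
('scene',625,145,(.192,0,.062)),('scene',478,167,(.123,0,.062)),('scene',218,222,(0,-.0185,.062)),('scene',90,363,(-.06,-.045,.012)),('scene',485,318,(.125,-.045,.012))]
def f(q,cams=('top','scene'),raw=False):
    r=[]
    for n,u,v,p in P:
        if n not in cams: continue
        c,s=np.cos(q[2]),np.sin(q[2]);w=[q[0]+c*p[0]-s*p[1],q[1]+s*p[0]+c*p[1],p[2]]
        r.append(proj(C[n],w)-np.array([off[n][0]+(u+.5)/6-.5,off[n][1]+(v+.5)/6-.5]))
    return np.ravel(r)
for cams in [('top',),('scene',),('top','scene')]:
    s=least_squares(f,[.57,-.02,1.2],args=(cams,),loss='soft_l1');print(s.x[:2].round(4),np.degrees(s.x[2]).round(2));print(f(s.x,cams).reshape(-1,2).round(1).tolist())
E
```

```text
[ 0.57   -0.0229] 71.95
[[-2.5, -0.9], [-1.2, 0.1], [-1.4, -0.4], [-0.5, -0.2], [0.8, 0.3], [1.2, 0.4], [0.9, 0.5], [1.2, 0.1]]
[ 0.5699 -0.0209] 70.9
[[-0.6, 1.0], [-0.5, 0.0], [0.0, 0.5], [0.2, -0.6], [1.2, -0.6]]
[ 0.5701 -0.0221] 71.73
[[-2.7, -1.1], [-1.4, 0.1], [-1.7, -0.4], [-0.8, -0.5], [0.6, 0.0], [0.9, 0.4], [0.7, 0.2], [0.9, 0.1], [-1.2, 0.5], [-1.1, -0.3], [-0.2, 0.6], [0.1, -0.1], [0.9, -0.9]]
```

```bash
python3 - <<'E'
from h import *
from scipy.optimize import least_squares
C={n:read_camera(n) for n in ['top','scene']}
off={'top':(150,125),'scene':(300,180)}
P=[('top',297,210,(.123,0,.062)),('top',575,267,(0,-.0175,.062)),('top',147,155,(.192,0,.062)),('top',702,356,(-.065,0,.066)),
('scene',625,145,(.192,0,.062)),('scene',478,167,(.123,0,.062)),('scene',218,222,(0,-.0185,.062))]
def f(q,cams):
    r=[]
    for n,u,v,p in P:
        if n not in cams: continue
        c,s=np.cos(q[2]),np.sin(q[2]);w=[q[0]+c*p[0]-s*p[1],q[1]+s*p[0]+c*p[1],p[2]]
        r.append(proj(C[n],w)-np.array([off[n][0]+(u+.5)/6-.5,off[n][1]+(v+.5)/6-.5]))
    return np.ravel(r)
for cams in [('top',),('scene',),('top','scene')]:
    s=least_squares(f,[.57,-.02,1.2],args=(cams,));print(s.x[:2].round(4),np.degrees(s.x[2]).round(2));print(f(s.x,cams).reshape(-1,2).round(1).tolist())
E
cat > mv.py <<'E'
# python3 mv.py x y z yaw : tool-frame delta for pointing-down tool
import sys
from h import *
from scipy.spatial.transform import Rotation as R
o=get_obs();r=R.from_euler('xyz',o['tool_rot'],degrees=True);x,y,z,yaw=map(float,sys.argv[1:5])
g=R.from_euler('xyz',[180,0,yaw],degrees=True)
print('pos',np.round(o['tool_pos'],4),'rot',np.round(o['tool_rot'],2),'width',o['grip_width'],o['grasp_force'],'t',o['time_s'],'F',np.round(o['force'],1),'q',np.round(o['qpos'],1))
print('shift(start tool axes)',r.inv().apply(np.array([x,y,z])-o['tool_pos']).round(4),'shift (goal axes)',g.inv().apply(np.array([x,y,z])-o['tool_pos']).round(4),'turn',(r.inv()*g).as_rotvec().round(4))
E
for y in 71.5 -108.5; do python3 mv.py .570 -.02 .12 $y; done
```

```text
[ 0.5705 -0.0201] 71.7
[[-0.2, -0.1], [0.1, 0.2], [-0.0, 0.0], [0.1, -0.1]]
[ 0.5689 -0.019 ] 70.96
[[-0.3, 0.6], [-0.2, -0.5], [0.4, -0.0]]
[ 0.5702 -0.0198] 71.56
[[-0.3, -0.2], [0.1, 0.3], [-0.1, -0.1], [-0.0, 0.1], [-0.4, 0.4], [-0.3, -0.4], [0.5, 0.4]]
pos [0.2075 0.616  0.1856] rot [180.     0.   161.39] width 0.08706328602806578 0.0 t 1.2 F [0.6 0.7 0.4] q [-70.6  18.4  -4.   83.1   1.3  78.5  -3.3]
shift(start tool axes) [-0.5465 -0.4871  0.0656] shift (goal axes) [-0.4881  0.5456  0.0656] turn [ 1.0000e-04 -0.0000e+00  1.5689e+00]
pos [0.2075 0.616  0.1856] rot [180.     0.   161.39] width 0.08706328602806578 0.0 t 1.2 F [0.6 0.7 0.4] q [-70.6  18.4  -4.   83.1   1.3  78.5  -3.3]
shift(start tool axes) [-0.5465 -0.4871  0.0656] shift (goal axes) [ 0.4881 -0.5456  0.0656] turn [ 0.0000e+00  1.0000e-04 -1.5727e+00]
```

```bash
python3 - <<'E'
import numpy as np
p=np.array([.2075,.616]);psi=np.radians(161.39)
M=np.zeros((2,2))
for i in range(24):
    c,s=np.cos(psi),np.sin(psi);M+=np.array([[c,s],[s,-c]]);psi-=.0654
print(np.linalg.solve(M,np.array([.57,-.02])-p),np.degrees(psi))
E
```

```text
[-0.03385801  0.00081797] 71.45854447626611
```

Request:
play_rows(steps=[[[-0.0339,0.0008,0,0,0,0.0654,0.087],[-0.0339,0.0008,0,0,0,0.0654,0.087],[-0.0339,0.0008,0,0,0,0.0654,0.087],[-0.0339,0.0008,0,0,0,0.0654,0.087],[-0.0339,0.0008,0,0,0,0.0654,0.087],[-0.0339,0.0008,0,0,0,0.0654,0.087],[-0.0339,0.0008,0,0,0,0.0654,0.087],[-0.0339,0.0008,0,0,0,0.0654,0.087],[-0.0339,0.0008,0,0,0,0.0654,0.087],[-0.0339,0.0008,0,0,0,0.0654,0.087],[-0.0339,0.0008,0,0,0,0.0654,0.087],[-0.0339,0.0008,0,0,0,0.0654,0.087]]])

```text
time_s: 2.4
tool_pos: [0.5214, 0.3715, 0.1856]
tool_rot: [180.0, -0.0, 116.3]
force: [0.1, 1.1, 0.7]
grip_width: 0.0873
grasp_force: 0.0
```

Request:
play_rows(steps=[[[-0.0339,0.0008,0,0,0,0.0654,0.087],[-0.0339,0.0008,0,0,0,0.0654,0.087],[-0.0339,0.0008,0,0,0,0.0654,0.087],[-0.0339,0.0008,0,0,0,0.0654,0.087],[-0.0339,0.0008,0,0,0,0.0654,0.087],[-0.0339,0.0008,0,0,0,0.0654,0.087],[-0.0339,0.0008,0,0,0,0.0654,0.087],[-0.0339,0.0008,0,0,0,0.0654,0.087],[-0.0339,0.0008,0,0,0,0.0654,0.087],[-0.0339,0.0008,0,0,0,0.0654,0.087],[-0.0339,0.0008,0,0,0,0.0654,0.087],[-0.0339,0.0008,0,0,0,0.0654,0.087]]])

```text
time_s: 3.6
tool_pos: [0.5693, -0.0237, 0.1856]
tool_rot: [180.0, -0.0, 71.1]
force: [-0.1, 0.5, 0.2]
grip_width: 0.087
grasp_force: 0.0
```

```bash
python3 mv.py .5702 -.0198 .043 71.5
```

```text
pos [ 0.5693 -0.0237  0.1856] rot [ 1.800e+02 -1.000e-02  7.114e+01] width 0.08696562561064462 0.0 t 3.6 F [-0.1  0.5  0.2] q [-27.9   9.   30.9  95.9  -4.8  76.3 -15. ]
shift(start tool axes) [ 0.0039 -0.0004  0.1426] shift (goal axes) [ 0.004  -0.0004  0.1426] turn [ 0.0001 -0.0002 -0.0062]
```

Request:
play_rows(steps=[[[0.002,-0.0002,0.02,0,0,-0.006,0.087],[0.002,-0.0002,0.025,0,0,0,0.087],[0,0,0.025,0,0,0,0.087],[0,0,0.025,0,0,0,0.087],[0,0,0.025,0,0,0,0.087],[0,0,0.0226,0,0,0,0.087],[0,0,0,0,0,0,0.087]]])

```text
time_s: 4.3
tool_pos: [0.5676, -0.0182, 0.04]
tool_rot: [-179.7, 0.2, 71.7]
force: [-0.8, 0.5, -0.1]
grip_width: 0.087
grasp_force: 0.0
```

```bash
python3 mv.py .5702 -.0198 .043 71.5; python3 - <<'E'
from h import *
o=[]
for n,(u,v) in [('top',(215,165)),('scene',(360,212))]:
    c=read_camera(n);t=np.array(c['frame'])[v-40:v+40,u-65:u+65,::-1]
    t=cv2.resize(t,None,fx=5,fy=5,interpolation=cv2.INTER_CUBIC);o.append(cv2.convertScaleAbs(t,alpha=1.5))
cv2.imwrite('pics/g1.png',cv2.resize(np.vstack(o),None,fx=.75,fy=.75))
E
```

```text
pos [ 0.5676 -0.0182  0.04  ] rot [-1.7967e+02  1.6000e-01  7.1680e+01] width 0.0870112216184518 0.0 t 4.3 F [-0.8  0.5 -0.1] q [-26.4  16.7  29.6 105.3  -9.3  60.8 -11.6]
shift(start tool axes) [-0.0007  0.003  -0.0031] shift (goal axes) [-0.0007  0.003  -0.003 ] turn [-0.0058  0.0028  0.0031]
```

View pics/g1.png

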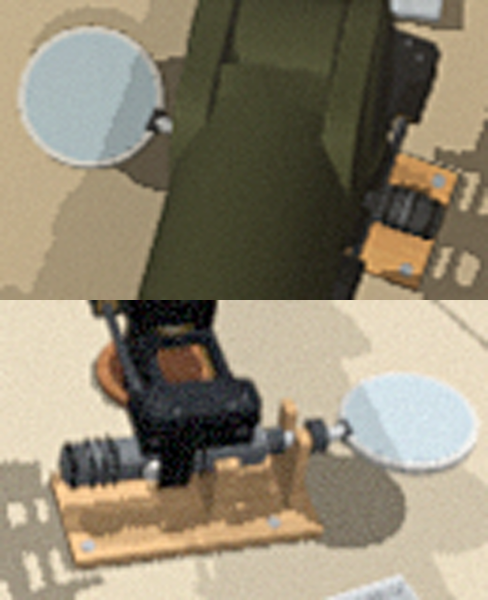

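```bash
python3 - <<'E'
from h import *
c=read_camera('scene');a=np.radians(71.68);ax=np.array([np.cos(a),np.sin(a)]);n=np.array([np.sin(a),-np.cos(a)])
for w in (.0435,.0585):
  for s in (-.0095,0,.0095):
    p=np.array([.5676,-.0182])+n*w+ax*s
    for z in (.04,.08):print(w,s,z,((proj(c,[*p,z])-[295,172])*3.75+[0,300]).round())
E
```

```text
0.0435 -0.0095 0.04 [148. 514.]
0.0435 -0.0095 0.08 [153. 474.]
0.0435 0 0.04 [161. 512.]
0.0435 0 0.08 [166. 473.]
0.0435 0.0095 0.04 [175. 511.]
0.0435 0.0095 0.08 [180. 471.]
0.0585 -0.0095 0.04 [154. 529.]
0.0585 -0.0095 0.08 [158. 490.]
0.0585 0 0.04 [167. 528.]
0.0585 0 0.08 [172. 488.]
0.0585 0.0095 0.04 [180. 526.]
0.0585 0.0095 0.08 [185. 487.]
```

```bash
python3 - <<'E'
from h import *
c=read_camera('scene');t=np.array(c['frame'])[175:250,300:380,::-1]
t=cv2.resize(t,None,fx=8,fy=8,interpolation=cv2.INTER_CUBIC);t=cv2.convertScaleAbs(t,alpha=2.2,beta=15)
a=np.radians(71.68);ax=np.array([np.cos(a),np.sin(a)]);n=np.array([np.sin(a),-np.cos(a)])
def d(p,col):
    q=(proj(c,p)-[300,175]+.5)*8;cv2.circle(t,tuple(int(v) for v in q),4,col,-1)
for w in (.0435,.0585):
  for s in (-.0095,.0095):
    d([*(np.array([.5676,-.0182])+n*w+ax*s),.04],(0,0,255))
d([*(np.array([.5702,-.0198])+n*.0185),.062],(0,255,0))
cv2.imwrite('pics/g2.png',t)
E
```

```text
(no output)
```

View pics/g2.png

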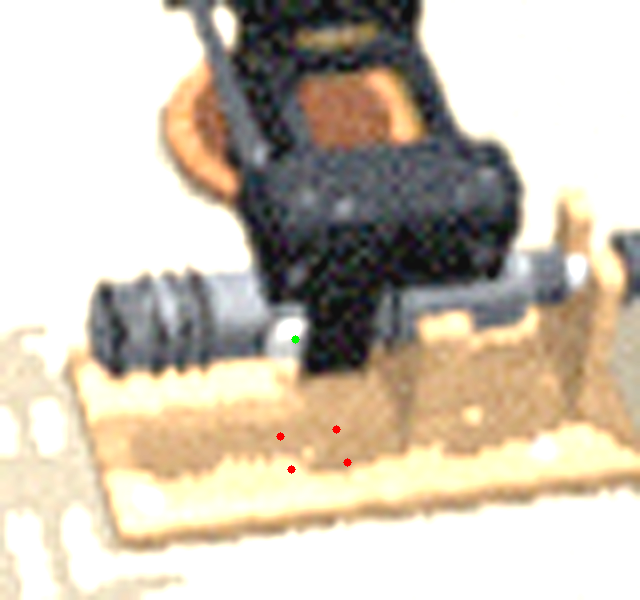

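```bash
python3 mv.py .5702 -.0198 .043 71.5; python3 - <<'E'
from h import *
c=read_camera('scene');a=np.radians(71.68);ax=np.array([np.cos(a),np.sin(a)]);n=np.array([np.sin(a),-np.cos(a)])
q0=np.array([.5676,-.0182])
for w in (-.095,.095):
  for s in (-.0375,.0375):
    for z in (.11,):print(w,s,z,((proj(c,[*(q0+n*w+ax*s),z])-[300,175]+.5)*8).round())
g=cv2.cvtColor(np.array(c['frame'])[150:260,280:400],cv2.COLOR_RGB2GRAY)
for n_ in ['handle','button','rack']:
    for s in silhouettes('scene',n_): print(n_,s['p'],s['extent'])
E
```

```text
pos [ 0.572  -0.0175  0.0446] rot [ 1.7987e+02 -6.0000e-02  7.1750e+01] width 0.08700696714641117 0.0 t 4.5 F [ 0.  -0.   0.1] q [-26.4  16.5  29.6 104.9  -9.3  60.8 -11.6]
shift(start tool axes) [-0.0028 -0.001   0.0016] shift (goal axes) [-0.0028 -0.001   0.0016] turn [ 0.0023 -0.0011  0.0044]
-0.095 -0.0375 0.11 [120.  16.]
-0.095 0.0375 0.11 [332.  -7.]
0.095 -0.0375 0.11 [250. 413.]
0.095 0.0375 0.11 [487. 384.]
handle 0.87 [313.5, 192.0, 426.8, 219.4]
rack 0.97 [184.8, 159.1, 250.9, 195.6]
rack 0.82 [305.9, 198.6, 383.7, 242.4]
rack 0.64 [251.7, 267.1, 337.8, 315.9]
rack 0.61 [103.5, 191.3, 171.2, 235.8]
```

```bash
python3 - <<'E'
from h import *
t=np.mean([np.array(read_camera('scene')['frame'])[160:250,290:400,::-1].astype(float) for _ in range(4)],0)
b=cv2.imread('pics/scene0.png')[160:250,290:400].astype(float)
f=lambda x:cv2.resize(np.clip(x,0,255).astype(np.uint8),None,fx=6,fy=6,interpolation=cv2.INTER_NEAREST)
t=f(t*1.5);d=f(abs(t[::6,::6]/1.5-b)*3)
cv2.imwrite('pics/g3.png',cv2.resize(np.hstack([t,d]),None,fx=.6,fy=.6,interpolation=cv2.INTER_AREA))
E
python3 mv.py .5702 -.0198 .043 71.5
```

```text
pos [ 0.5711 -0.0169  0.0433] rot [ 1.7997e+02 -2.0000e-02  7.1810e+01] width 0.0870582791733995 0.0 t 4.9 F [ 0.1 -0.2  0.6] q [-26.5  16.6  29.6 105.   -9.3  60.8 -11.5]
shift(start tool axes) [-0.003   0.      0.0003] shift (goal axes) [-0.003   0.      0.0003] turn [ 0.0004 -0.0003  0.0054]
```

View pics/g3.png

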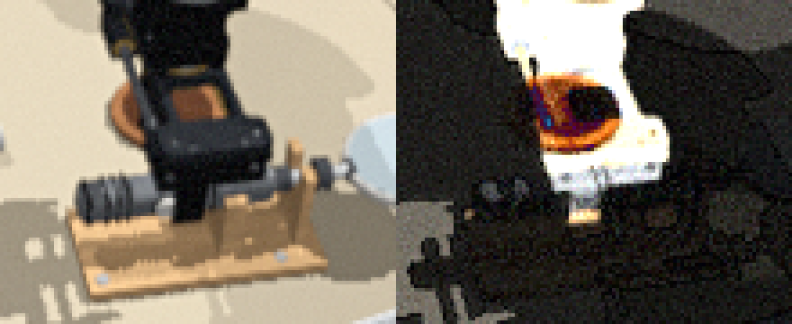

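View pics/g4.png

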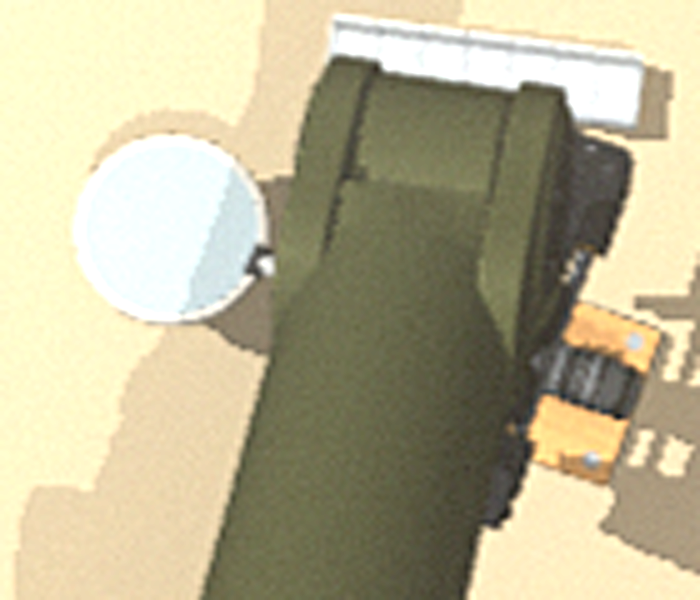

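Request:
play_rows(steps=[[[-0.002,0,0,0,0,0,0.046],[0,0,0,0,0,0,0.046],[0,0,0,0,0,0,0.046],[0,0,0,0,0,0,0.046],[0,0,0,0,0,0,0.046]]], force=5)

```text
time_s: 5.5
tool_pos: [0.5703, -0.0189, 0.0429]
tool_rot: [-180.0, -0.0, 71.8]
force: [-0.3, -0.7, 0.0]
grip_width: 0.0545
grasp_force: 0.0
```

```bash
python3 mv.py .5702 -.0198 .043 71.5; python3 - <<'E'
from h import *
k=[read_camera('scene') for _ in range(3)]
t=np.mean([np.array(c['frame'])[175:245,300:400,::-1].astype(float) for c in k],0);k=k[0]
t=cv2.resize(np.clip(t*2+15,0,255).astype(np.uint8),None,fx=7,fy=7,interpolation=cv2.INTER_CUBIC)
o=get_obs();q0=np.array(o['tool_pos']);a=np.radians(o['tool_rot'][2]);ax=np.array([np.cos(a),np.sin(a)]);n=np.array([np.sin(a),-np.cos(a)])
for z,col in ((q0[2],(0,0,255)),(q0[2]+.035,(0,255,0))):
  for s in (-.0095,.0095):
    q=(proj(k,[*(q0[:2]+n*.023+ax*s),z])-[300,175]+.5)*7;cv2.circle(t,tuple(int(v) for v in q),4,col,-1)
cv2.imwrite('pics/g5.png',t)
E
python3 mv.py .5702 -.0198 .043 71.5
```

```text
pos [ 0.5703 -0.0189  0.0429] rot [-180.     -0.     71.81] width 0.05445880258610478 0.0 t 5.5 F [-0.3 -0.7  0. ] q [-26.3  16.5  29.6 105.1  -9.3  60.7 -11.4]
shift(start tool axes) [-0.0009  0.0002 -0.0001] shift (goal axes) [-0.0009  0.0002 -0.0001] turn [-0.     -0.      0.0054]
pos [ 0.5703 -0.0189  0.043 ] rot [180.    -0.    71.81] width 0.048434873709263346 0.0 t 5.65 F [-0.5  0.   0.4] q [-26.3  16.5  29.6 105.1  -9.3  60.7 -11.4]
shift(start tool axes) [-0.0009  0.0002 -0.    ] shift (goal axes) [-0.0009  0.0002 -0.    ] turn [ 0.     -0.0001  0.0054]
```

View pics/g5.png

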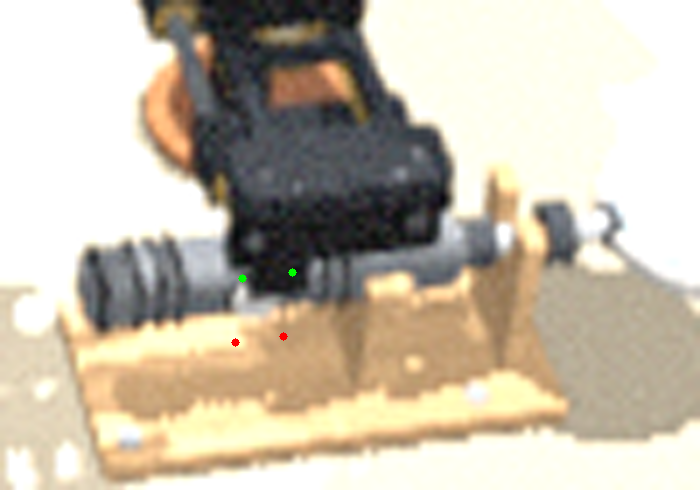

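Request:
play_rows(steps=[[[-0.001,0,0,0,0,0,0.02],[0,0,0,0,0,0,0.02],[0,0,0,0,0,0,0.02],[0,0,0,0,0,0,0.02],[0,0,0,0,0,0,0.02],[0,0,0,0,0,0,0.02]]], force=5)

```text
time_s: 6.25
tool_pos: [0.57, -0.0198, 0.043]
tool_rot: [180.0, -0.0, 71.8]
force: [0.5, 0.2, -1.4]
grip_width: 0.0206
grasp_force: 0.0
```

```bash
python3 - <<'E'
from h import *
k=read_camera('scene')
o=get_obs();q0=np.array(o['tool_pos']);a=np.radians(o['tool_rot'][2]);ax=np.array([np.cos(a),np.sin(a)]);n=np.array([np.sin(a),-np.cos(a)])
print(q0,o['grip_width'],o['grasp_force'],o['force'])
for z in (.043,.05,.06,.065,.07,.08):
    p=onz(k,339.5,215.9,z)[:2]-q0[:2];print(z,'w',(p@n).round(4),'s',(p@ax).round(4))
E
```

```text
[ 0.57003615 -0.01985096  0.04297304] 0.020557027565850677 0.0 [-0.17422873 -0.58518219 -0.06125527]
0.043 w -0.0019 s 0.0154
0.05 w 0.0047 s 0.0131
0.06 w 0.0142 s 0.0097
0.065 w 0.0189 s 0.008
0.07 w 0.0237 s 0.0064
0.08 w 0.0331 s 0.003
```

Request:
play_rows(steps=[[[0,0,0.002,0,0,0,0.02],[0,0,0.002,0,0,0,0.02],[0,0,0.001,0,0,0,0.02],[0,0,0,0,0,0,0.02]]])

```text
time_s: 6.7
tool_pos: [0.5699, -0.0202, 0.0379]
tool_rot: [-180.0, 0.0, 71.8]
force: [-0.4, -1.2, 1.1]
grip_width: 0.02
grasp_force: 1.0
```

Request:
play_rows(steps=[[[0,0,0.001,0,0,0,0.02],[0,0,0.001,0,0,0,0.02],[0,0,0,0,0,0,0.02]]])

```text
time_s: 7.0
tool_pos: [0.57, -0.0207, 0.036]
tool_rot: [180.0, 0.0, 71.8]
force: [-1.4, -2.4, 3.8]
grip_width: 0.0201
grasp_force: 1.9
```

Request:
play_rows(steps=[[[0,0,0.001,0,0,0,0.02],[0,0,0.001,0,0,0,0.02],[0,0,0,0,0,0,0.02]]])

```text
time_s: 7.3
tool_pos: [0.5702, -0.0202, 0.0339]
tool_rot: [180.0, 0.0, 71.8]
force: [-0.4, -2.8, 4.2]
grip_width: 0.0202
grasp_force: 2.2
```

Request:
play_rows(steps=[[[0,0,-0.01,0,0,0,0.02],[0,0,-0.01,0,0,0,0.05],[0,0,0,0,0,0,0.08],[0,0,0,0,0,0,0.08],[0,0,0,0,0,0,0.08],[0,0,0,0,0,0,0.08],[0,0,0,0,0,0,0.08],[0,0,0,0,0,0,0.08]]])

```text
time_s: 8.1
tool_pos: [0.5699, -0.0199, 0.0537]
tool_rot: [-180.0, 0.0, 71.8]
force: [0.1, -0.1, -0.6]
grip_width: 0.0681
grasp_force: 0.0
```

```bash
python3 - <<'E'
from h import *
o=get_obs();print(o['tool_pos'],o['grip_width'],o['force'])
a=cv2.imread('pics/scene0.png').astype(float)
c=read_camera('scene');f=np.array(c['frame'])[:,:,::-1].astype(float)
# tool motion check: mirror/neck patch registration vs start
for (y0,y1,x0,x1) in [(186,222,375,430),(205,225,308,330)]:
    P,r=cv2.phaseCorrelate(a[y0:y1,x0:x1].mean(2),f[y0:y1,x0:x1].mean(2));print(np.round(P,2),round(r,2))
for cam in ('scene','top'):
  read_camera(cam)
  for s in silhouettes(cam,'mirror'):
    if s['p']>.4: ys,xs=np.nonzero(s['pixels']);print(cam,s['p'],xs.mean(),ys.mean(),s['extent'])
E
```

```text
[ 0.5698607  -0.01990033  0.05374194] 0.06806710548715819 [ 0.06964852 -0.08610475 -0.60223018]
[-0.04  0.02] 0.95
[0.3  0.14] 0.88
scene 0.67 402.68952618453864 204.1134663341646 [381.7, 188.4, 422.7, 215.6]
top 0.84 174.2603706972639 150.7396293027361 [157.2, 131.8, 196.5, 169.5]
```

Request:
play_rows(steps=[[[0,0,0.01,0,0,0,0.085],[0,0,0.01,0,0,0,0.085],[0,0,0.01,0,0,0,0.085],[0,0,0.005,0,0,0,0.085],[0,0,0,0,0,0,0.085]]])

```text
time_s: 8.85
tool_pos: [0.569, -0.0199, 0.0176]
tool_rot: [-179.9, 0.1, 71.8]
force: [-0.5, -0.1, 0.1]
grip_width: 0.0844
grasp_force: 0.0
```

Request:
play_rows(steps=[[[0,0,0.005,0,0,0,0.085],[0,0,0.005,0,0,0,0.085],[0,0,0,0,0,0,0.085]]])

```text
time_s: 9.15
tool_pos: [0.5695, -0.0198, 0.0083]
tool_rot: [-179.9, 0.0, 71.8]
force: [-0.2, -0.9, 0.3]
grip_width: 0.0848
grasp_force: 0.0
```

```bash
python3 - <<'E'
from h import *
o=get_obs();print(o['tool_pos'],o['tool_rot'],o['grip_width'],o['force'])
k=[read_camera('scene') for _ in range(3)]
t=np.mean([np.array(c['frame'])[175:245,300:400,::-1].astype(float) for c in k],0);k=k[0]
t=cv2.resize(np.clip(t*2+15,0,255).astype(np.uint8),None,fx=7,fy=7,interpolation=cv2.INTER_CUBIC)
q0=np.array(o['tool_pos']);a=np.radians(o['tool_rot'][2]);ax=np.array([np.cos(a),np.sin(a)]);n=np.array([np.sin(a),-np.cos(a)])
for z,w,col in ((q0[2]+.037,.0425,(0,255,0)),(q0[2]+.037,.0575,(0,0,255))):
  for s in (-.0095,.0095):
    q=(proj(k,[*(q0[:2]+n*w+ax*s),z])-[300,175]+.5)*7;cv2.circle(t,tuple(int(v) for v in q),3,col,-1)
q=(proj(k,[*(np.array([.5702,-.0198])+n*.0185),.062])-[300,175]+.5)*7;cv2.circle(t,tuple(int(v) for v in q),3,(255,0,0),-1)
cv2.imwrite('pics/g6.png',t)
E
```

```text
[ 0.56950315 -0.01983885  0.00831561] [-1.79945415e+02  1.83943603e-02  7.18051450e+01] 0.08482863414693109 [-0.2296095  -0.93968093  0.30883246]
```

View pics/g6.png

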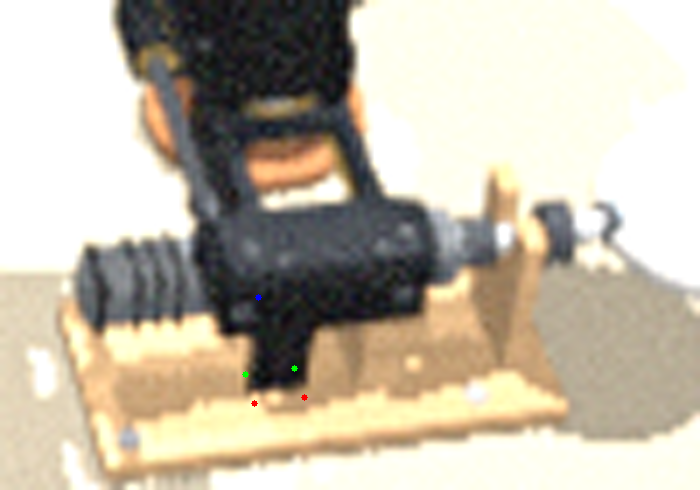

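Request:
play_rows(steps=[[[0,0,0,0,0,0,0.02],[0,0,0,0,0,0,0.02],[0,0,0,0,0,0,0.02],[0,0,0,0,0,0,0.02],[0,0,0,0,0,0,0.02],[0,0,0,0,0,0,0.02],[0,0,0,0,0,0,0.02],[0,0,0,0,0,0,0.02],[0,0,0,0,0,0,0.02],[0,0,0,0,0,0,0.02]]], force=30)

```text
time_s: 10.3
tool_pos: [0.5698, -0.02, 0.0089]
tool_rot: [-180.0, 0.0, 71.8]
force: [-0.2, -0.3, 0.4]
grip_width: 0.0276
grasp_force: 29.9
```

Request:
play_rows(steps=[[[-0.005,0,0,0,0,0,0.02],[-0.01,0,0,0,0,0,0.02],[-0.01,0,0,0,0,0,0.02],[-0.01,0,0,0,0,0,0.02],[0,0,0,0,0,0,0.02]]])

```text
time_s: 10.8
tool_pos: [0.5579, -0.0559, 0.0089]
tool_rot: [-180.0, 0.1, 71.6]
force: [-0.9, -0.3, 0.1]
grip_width: 0.0279
grasp_force: 29.9
```

Request:
play_rows(steps=[[[-0.01,0,0,0,0,0,0.02],[-0.01,0,0,0,0,0,0.02],[-0.01,0,0,0,0,0,0.02],[-0.01,0,0,0,0,0,0.02],[-0.005,0,0,0,0,0,0.02],[0,0,0,0,0,0,0.02],[0,0,0,0,0,0,0.02]]])

```text
time_s: 11.5
tool_pos: [0.5445, -0.097, 0.0089]
tool_rot: [-180.0, 0.1, 71.8]
force: [0.1, -0.6, -0.4]
grip_width: 0.0278
grasp_force: 29.9
```

```bash
cat > chk.py <<'E'
from h import *
o=get_obs();q=np.array(o['tool_pos']);print(q.round(4),np.round(o['tool_rot'],2),o['grip_width'],o['grasp_force'],np.round(o['force'],1))
for cam in ('scene','top'):
  c=read_camera(cam)
  for s in silhouettes(cam,'mirror'):
    if s['p']>.4:
      ys,xs=np.nonzero(s['pixels']);m=onz(c,xs.mean(),ys.mean(),.062);print(cam,round(s['p'],2),round(xs.mean(),1),round(ys.mean(),1),s['extent'],'dist tcp',np.linalg.norm(m[:2]-q[:2]).round(4))
E
python3 chk.py
```

```text
[ 0.5445 -0.097   0.0089] [-1.7998e+02  8.0000e-02  7.1770e+01] 0.027838986043391266 29.87652732990682 [ 0.1 -0.6 -0.4]
scene 0.69 401.4 205.1 [385.1, 187.6, 420.2, 215.5] dist tcp 0.2672
top 0.85 176.8 150.4 [156.6, 131.8, 195.3, 168.2] dist tcp 0.2665
top 0.43 182.0 152.5 [157.2, 133.3, 235.4, 172.6] dist tcp 0.2519
```

Request:
play_rows(steps=[[[-0.01,0,0,0,0,0,0.02],[-0.01,0,0,0,0,0,0.02],[-0.01,0,0,0,0,0,0.02],[-0.01,0,0,0,0,0,0.02],[-0.01,0,0,0,0,0,0.02],[-0.008,0,0,0,0,0,0.02],[0,0,0,0,0,0,0.02]]])

```text
time_s: 12.4
tool_pos: [0.5257, -0.1535, 0.0089]
tool_rot: [-180.0, 0.1, 71.7]
force: [0.5, -0.1, -0.8]
grip_width: 0.0282
grasp_force: 29.9
```

Request:
play_rows(steps=[[[-0.002,0,0,0,0,0,0.02],[-0.001,0,0,0,0,0,0.02],[0,0,0,0,0,0,0.02]]])

```text
time_s: 12.7
tool_pos: [0.5261, -0.1536, 0.0089]
tool_rot: [180.0, -0.0, 71.8]
force: [0.8, 2.2, -1.3]
grip_width: 0.0277
grasp_force: 29.9
```

```bash
python3 chk.py
```

```text
[ 0.5261 -0.1536  0.0089] [ 1.7999e+02 -1.0000e-02  7.1830e+01] 0.02770901075342038 29.87460775533691 [ 0.8  2.2 -1.3]
scene 0.92 401.4 205.3 [382.5, 186.4, 418.6, 216.6] dist tcp 0.3262
top 0.6 236.5 118.7 [202.5, 105.8, 268.0, 130.9] dist tcp 0.2492
top 0.58 177.2 150.5 [160.2, 133.2, 196.3, 167.3] dist tcp 0.325
```

Request:
play_rows(steps=[[[-0.001,0,0,0,0,0,0.02],[-0.001,0,0,0,0,0,0.02],[0,0,0,0,0,0,0.02]]])

```text
time_s: 13.2
tool_pos: [0.5254, -0.1555, 0.009]
tool_rot: [180.0, -0.0, 71.8]
force: [1.0, 3.6, -1.6]
grip_width: 0.0278
grasp_force: 29.9
```

Request:
play_rows(steps=[[[-0.001,0,0,0,0,0,0.02],[-0.001,0,0,0,0,0,0.02],[0,0,0,0,0,0,0.02]]])

```text
time_s: 13.5
tool_pos: [0.5246, -0.1578, 0.009]
tool_rot: [180.0, 0.0, 71.8]
force: [1.1, 3.4, -0.5]
grip_width: 0.0281
grasp_force: 29.9
```

Request:
play_rows(steps=[[[-0.001,0,0,0,0,0,0.02],[0,0,0,0,0,0,0.02]]])

```text
time_s: 13.7
tool_pos: [0.5243, -0.1588, 0.009]
tool_rot: [-180.0, 0.0, 71.8]
force: [0.3, 3.4, -1.2]
grip_width: 0.0278
grasp_force: 29.9
```

Request:
play_rows(steps=[[[-0.001,0,0,0,0,0,0.02],[0,0,0,0,0,0,0.02]]])

```text
time_s: 13.9
tool_pos: [0.5241, -0.1596, 0.009]
tool_rot: [180.0, -0.0, 71.8]
force: [1.4, 4.3, -0.9]
grip_width: 0.0281
grasp_force: 29.9
```

Request:
play_rows(steps=[[[-0.001,0,0,0,0,0,0.02],[0,0,0,0,0,0,0.02]]])

```text
time_s: 14.1
tool_pos: [0.5242, -0.1596, 0.009]
tool_rot: [180.0, -0.1, 71.8]
force: [1.7, 5.8, -0.5]
grip_width: 0.028
grasp_force: 29.9
```

```bash
python3 chk.py
```

```text
[ 0.5242 -0.1596  0.009 ] [ 1.7999e+02 -7.0000e-02  7.1830e+01] 0.027958365024802586 29.876065748976544 [ 1.7  5.8 -0.5]
scene 0.74 395.5 205.6 [345.5, 193.1, 422.8, 218.1] dist tcp 0.3162
scene 0.62 400.9 205.2 [382.4, 187.2, 418.0, 217.2] dist tcp 0.3315
top 0.62 177.0 150.7 [158.2, 133.7, 197.3, 167.6] dist tcp 0.3316
```

Request:
play_rows(steps=[[[-0.001,0,0,0,0,0,0.02],[0,0,0,0,0,0,0.02],[0,0,0,0,0,0,0.02]]])

```text
time_s: 14.6
tool_pos: [0.5242, -0.1596, 0.009]
tool_rot: [180.0, -0.1, 71.9]
force: [1.6, 5.9, -1.4]
grip_width: 0.0278
grasp_force: 29.9
```

Request:
play_rows(steps=[[[0.001,0,0,0,0,0,0.02],[0.001,0,0,0,0,0,0.02],[0.001,0,0,0,0,0,0.02],[0,0,0,0,0,0,0.02]]], force=60)

```text
time_s: 15.0
tool_pos: [0.524, -0.1596, 0.0089]
tool_rot: [-180.0, 0.1, 71.8]
force: [-0.1, 0.7, -0.7]
grip_width: 0.0273
grasp_force: 59.8
```

Request:
play_rows(steps=[[[0,0,-0.001,0,0,0,0.02],[0,0,-0.003,0,0,0,0.02],[0,0,-0.004,0,0,0,0.02],[0,0,-0.004,0,0,0,0.02],[0,0,-0.003,0,0,0,0.02],[0,0,0,0,0,0,0.02],[0,0,0,0,0,0,0.02]]])

```text
time_s: 15.7
tool_pos: [0.5245, -0.1587, 0.0241]
tool_rot: [180.0, -0.0, 71.8]
force: [0.1, 0.2, -2.0]
grip_width: 0.0277
grasp_force: 59.9
```

```bash
python3 chk.py; python3 -c "
from cell import get_obs;print(get_obs()['wrist_torque'])"
```

```text
[ 0.5245 -0.1587  0.0241] [179.98  -0.    71.8 ] 0.027745580852797245 59.86192302312702 [ 0.1  0.2 -2. ]
scene 0.71 402.5 201.8 [384.3, 184.0, 420.4, 213.8] dist tcp 0.3396
top 0.59 175.8 149.2 [155.6, 128.5, 197.2, 169.5] dist tcp 0.3348
[-3.61707341e-01  2.04730434e-01 -8.36934924e-05]
```

Request:
play_rows(steps=[[[0,0,-0.004,0,0,0,0.02],[0,0,-0.008,0,0,0,0.02],[0,0,-0.01,0,0,0,0.02],[0,0,-0.01,0,0,0,0.02],[0,0,-0.01,0,0,0,0.02],[0,0,-0.01,0,0,0,0.02],[0,0,-0.01,0,0,0,0.02],[0,0,-0.01,0,0,0,0.02],[0,0,-0.008,0,0,0,0.02],[0,0,-0.004,0,0,0,0.02],[0,0,-0.001,0,0,0,0.02],[0,0,0,0,0,0,0.02]]])

```text
time_s: 17.1
tool_pos: [0.5243, -0.1585, 0.1088]
tool_rot: [-180.0, -0.0, 71.8]
force: [0.4, 0.6, -1.2]
grip_width: 0.0271
grasp_force: 59.9
```

Request:
play_rows(steps=[[[0,0,0,0,0,0,0.02],[0,0,0,0,0,0,0.02],[0,0,0,0,0,0,0.02],[0,0,0,0,0,0,0.02],[0,0,0,0,0,0,0.02]]])

```text
time_s: 17.6
tool_pos: [0.5244, -0.1586, 0.1089]
tool_rot: [-180.0, -0.0, 71.8]
force: [-0.2, 0.1, -2.3]
grip_width: 0.0274
grasp_force: 59.9
```

```bash
python3 - <<'E'
from h import *
from scipy.optimize import least_squares
o=get_obs();q=np.array(o['tool_pos']);print(q,o['tool_rot'],o['grip_width'],o['grasp_force'],o['force'])
L=[]
for cam in ('scene','top'):
  c=read_camera(cam)
  for s in silhouettes(cam,'mirror'):
    ys,xs=np.nonzero(s['pixels']);print(cam,s['p'],xs.mean(),ys.mean(),s['extent'])
    if not any(l[0]==cam for l in L) : L.append((cam,c,xs.mean(),ys.mean()))
r=least_squares(lambda p:np.ravel([proj(c,p)-[u,v] for _,c,u,v in L]),[.63,.16,.15]);print(r.x,r.fun,np.linalg.norm(r.x[:2]-q[:2]))
E
```

```text
[ 0.52439092 -0.15857985  0.1088618 ] [-1.79995098e+02 -5.19961705e-04  7.18018700e+01] 0.027434058144382503 59.86075893044472 [-0.18645929  0.05720982 -2.27671467]
scene 0.84 408.3604938271605 177.64444444444445 [392.0, 158.5, 426.1, 190.0]
scene 0.34 168.56492908454595 302.2801620924664 [126.9, 258.9, 213.1, 343.4]
top 0.9 168.690332326284 141.9796072507553 [149.4, 122.5, 191.4, 162.2]
[0.63146928 0.15476666 0.16021515] [-0.04789268  0.00723107 -0.03673884 -0.02702613] 0.33113715108124825
```

Mirror centre is at z ≈ 0.160 and 0.331 m from the handle origin. That means it is level, fully extended and at rest, so I'm handing it in.

```bash
python3 -c "
from cell import sign_off;print(sign_off())"
```

```text
the job is handed in; nothing more can be done
None
```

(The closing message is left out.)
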